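# Take the oil filler cap off the bench vacuum pump and hold it

### The arm

A 6-joint arm with a two-finger parallel gripper is mounted at the origin on the work surface. World frame = base frame: x ahead of the robot, y to its left, z up, the work surface at z = 0. Lengths are in mm, angles in rad, forces in N, time in s.
With the tool pointing down it reaches from about 350 to 875 mm from the base axis. Payload 4.2 kg.
Tool frame: the origin (TCP) lies at the very end of the fingers, on their centre line; the grasp point (between the pads) lies 19 mm behind it (arm.tcp_to_grasp is the x of the grasp point in the tool frame, in mm); x points along the fingers, z is the direction in which the jaws open and shut, and the axes are right-handed (so a half turn about x gives the same grasp; the last joint's range is limited). The gripper opens to 85 mm and grips with 20 to 120 N. Pads are 22 mm wide; open, the fingers measure 114 mm over their backs; the gripper's body (76 mm by 85 mm) begins 54 mm behind the grasp point. The pads swing forward as they close: fully open they stand 13 mm farther back than shut.
Start: joints at [-0.981, 0.385, 0.008, 0, -1.194, -0.259], TCP at [203.015, -591.087, 231.312] pointing down, gripper open.
Joint ranges: [-3.14, 3.14], [-1.21, 2.06], [-1.07, 1.41], [-3.16, 2.05], [-2.99, -0.16], [-3.1, 3.1]. Speed limits (rad/s): [2.79, 2.79, 3.14, 3.14, 3.14, 3.14].

### API

Orientations are given as a unit quaternion [x, y, z, w].
In Python, from bench import status, get_image, job, arm gives the robot as it stands.
- The arm moves only by the tool apply_moves, never from a script. Its argument "targets" is text: rows parted by semicolons, each of 5 numbers parted by spaces: the shift along the tool's x, y, z in mm, then the turn about the tool's x in degrees, then the gripper's target within -1 to 1 (shut at 1, half-way at 0, fully open at -1). In form: dx dy dz spin hand; .... A call has 1 to 10 rows; each row is the pose to reach, as a shift and turn from the pose commanded when the call began, along the tool's axes at that moment; what a row does not reach only later rows make up. A row lasts 1/12 s, in which the tool goes at most 41.7 mm and 7.16 degrees, less where a joint would pass 70% of its speed; a pose out of reach is approached as far as the arm can. A call with a gripper value outside its range is refused whole. The fingers move at their own pace and stop on an object; the grip force is fixed at half the most. Time passes only in rows, so rows that repeat a pose let the fingers close. It gives the time, the measured TCP pose, the force and the opening at its end, in the units of the state.
- status.read_state(): the state, without advancing time (a new reading comes with each control period).
- get_image(name): name is "scene" or "top" or "wrist"; returns a dict with "img" (480x640x3 uint8, red, green, blue), "mtx" (3x3 intrinsics, pixels), "world_from_camera" (4x4, takes a point from camera to world coordinates). Camera axes: x right, y down, z forward; pixel columns grow to the right and rows downward; lengths in mm; the calibration is good to about 2 mm. A picture is of the moment at which its call begins. There is no depth.
- job.job_done(): hands the job in, once; it reports no verdict.
The state is a dict: "clock": time; "joints": joint angles; "joint_vel": joint speeds; "joint_efforts": joint torques, N m; "position": TCP position; "ee_rot": TCP orientation; "contact_force": force on the tool from outside, world axes, zero at the start; "wrist_torque": the same for the moment, N m; "gripper_width": finger opening in mm.
Only numpy, scipy, OpenCV 4.12 (cv2) and the standard library are available. Lean on these libraries where they do the work, as an engineer would, in place of code of your own. Each camera call takes 0.05 s, during which the arm holds its last target.

### The job

Lever up the pump's black filler cover by putting the blade of the pry knife into the slot under its front edge, and throw the cover right back until it stays open by itself; then lay the knife down on the bench. Nobody knows whether the red filler cap under the cover has a left- or a right-hand thread, so try both ways until it loosens, lift it off its neck and finish still holding it upright and still in the gripper, at least 5 cm clear above the neck, so that I can top up the oil. Leave everything else on the bench where it is.

Things in the scene. Friction and masses are not known exactly. Their poses are not given: they have to be found in the camera images.
- pump: grey bench vacuum pump, fixed. Origin on the bench under the centre of its square filler box (130 x 130 mm, rim 90 mm above the bench, walls 6 mm, open well inside, floor 40 mm up); x axis from the box's front wall (nearer the robot) to its hinge side, z up. A blue motor (100 mm wide, 104 mm high, 190 mm long along x) lies beside the box, its axis at y = +122 mm
- cover (a joint): black flat cover of the filler box, 130 x 130 x 6 mm, about 90 g, hinged along the box's far (+x) top edge; 0 = shut, grows as its front edge rises, 2.6 rad = thrown right back against its stop. Nothing latches it; it falls shut if let go before upright and falls on back if pushed past upright (1.57)
- cover_edge (a point): middle of the cover's front edge, on its underside; moves with the cover. Shut, it is 90 mm above the bench, flush with the front wall
- hinge (a point): middle of the cover's hinge line, at the height of the cover's underside (90 mm above the bench); 130 mm from cover_edge. Axes as the pump's
- slot (a point): middle of the pry slot on the outside of the front wall, just under the shut cover: 70 mm wide, 10 mm high (80 to 90 mm above the bench), right through the 6 mm wall; too low for a fingertip. Behind it is free space for about 35 mm. Axes as the pump's; push a blade in along +x
- neck (a point): top centre of the brass neck that the cap is screwed on, 56 mm above the bench; axes as the pump's
- cap_grip (a point): centre of the grip bar on the red filler cap (about 80 g). The bar is 50 mm long (this point's y axis), 14 mm thick (x axis), 22 mm high; it stands on the round cap, 56 mm across, 24 mm high. On the neck the bar spans 64 to 86 mm above the bench, this point being 75 mm up; z axis up
- knife_grip (a point): place to grip the pry knife: on its wooden handle (100 x 20 mm, 22 mm high), half-way up, 20 mm ahead of the handle's middle and close to the balance point. x axis along the knife towards the tip, y across, z up. It weighs about 110 g and lies flat on its handle
- knife_tip (a point): tip of the knife's flat steel blade, 115 mm ahead of knife_grip and at the same height; the blade is 22 mm wide, 3 mm thick and sticks out 85 mm from the handle
- glue: white glue bottle, 60 mm across and 170 mm tall; origin under its centre; not to be disturbed
- jar: glass jar with steel lid, 60 mm across, 75 mm tall; origin under its centre; not to be disturbed
- sander: cork sanding block 110 x 60 x 28 mm; origin under its centre; not to be disturbed
- mug: blue mug, 80 mm across, 90 mm tall; origin under its centre; not to be disturbed
- hammer: hammer lying on the bench; x axis along it, head at +x; not to be disturbed
- driver: screwdriver lying on the bench, x axis along it, tip at +x; not a tool for this job; not to be disturbed
- offcut: pale wood offcut 140 x 45 x 18 mm; origin under its centre; not to be disturbed
- cap: the red cap as a whole; origin at its bottom rim's centre, 35 mm below cap_grip, same axes. Coarse quarter-turn thread: the wrong way it meets a hard stop within 20 degrees; the right way it turns freely, is loose from about 60 degrees and stops at about 120; until loose it lifts only 2 mm. Which way loosens it changes from run to run and cannot be seen
- knife: the pry knife as a whole; origin under the middle of its handle, 20 mm behind knife_grip and 11 mm below it, same axes
Not all that is in view belongs to the job. What is shaped like the knife but blue is not meant.

How it is judged:
By the outcome, as a careful person would: the job done as asked, in the order asked, and still so for the second after the job is handed in, while the arm keeps its last pose, push and grip.
It also fails if it takes over 72 s, if anything falls off the work surface, if the arm or the gripper's body presses on something with over 40 N, if the wrist force passes 120 N, or if a joint passes its speed limit or range.

## Working session

There is one attempt and no reset: what is moved stays moved. The work goes in short steps, Python scripts to look and compute and a tool call to move; the robot and the scene stay as the last step left them, time stands still between calls to the robot, and variables do not carry over. Pictures are saved under pics/ and viewed, and the job is handed in when it is done.

Besides the shell and the picture viewer there is one more tool, called as name(argument=value, ...), one argument or row to a line, values as JSON. apply_moves: Moves the arm, as the interface text tells. Its arguments: {"type":"object","properties":{"targets":{"type":"string"}},"required":["targets"]}

```bash
ls; mkdir -p pics; python3 - <<'E'
from bench import status,get_image,job,arm
import cv2
print(status.read_state())
print([a for a in dir(arm) if a[0]!='_'])
for n in ("scene","top","wrist"):
    d=get_image(n); cv2.imwrite(f"pics/{n}0.png",d["img"][:,:,::-1]); print(n,d["mtx"].tolist(),d["world_from_camera"].round(4).tolist())
E
```

```text
pics
{'clock': 0.0, 'joints': array([-9.81402977e-01,  3.85599259e-01,  6.61277807e-03, -5.43424064e-04,
       -1.19399717e+00, -2.58607046e-01]), 'joint_vel': array([-0.00096029,  0.00085445,  0.00244276, -0.00129543, -0.00104294,
       -0.00014945]), 'joint_efforts': array([-2.62035755e-04, -3.92285550e+01,  1.88397181e+01,  4.18632209e+00,
       -4.65781748e-03,  4.70092552e-07]), 'position': array([ 202.83141899, -590.54568577,  230.18411147]), 'ee_rot': array([-0.57479512,  0.41047374,  0.5761156 ,  0.4113547 ]), 'contact_force': array([0.52441265, 1.23607823, 0.1640186 ]), 'wrist_torque': array([0.00133309, 0.03523357, 0.02007639]), 'gripper_width': 85.58552146104348}
['IKError', 'tcp_to_grasp']
scene [[577.6981284593011, 0.0, 325.07666809777305], [0.0, 577.6981284593011, 246.00484748747658], [0.0, 0.0, 1.0]] [[0.7, 0.4037, -0.5891, 1443.0695], [0.7138, -0.3697, 0.5948, -911.8896], [0.0223, -0.8369, -0.5469, 925.3343], [0.0, 0.0, 0.0, 1.0]]
top [[575.8053113783815, 0.0, 325.8637163690273], [0.0, 575.8053113783815, 242.78608405285118], [0.0, 0.0, 1.0]] [[0.018, -0.9933, 0.1143, 360.1649], [-0.9998, -0.0193, -0.0105, 9.2712], [0.0127, -0.114, -0.9934, 1553.6058], [0.0, 0.0, 0.0, 1.0]]
wrist [[340.91165880301304, 0.0, 323.58016293036565], [0.0, 340.91165880301304, 239.74438126040002], [0.0, 0.0, 1.0]] [[-0.3245, 0.8979, 0.2976, 126.2304], [0.9459, 0.3077, 0.1032, -617.7093], [0.0011, 0.3149, -0.9491, 372.8446], [0.0, 0.0, 0.0, 1.0]]
```

View pics/scene0.png

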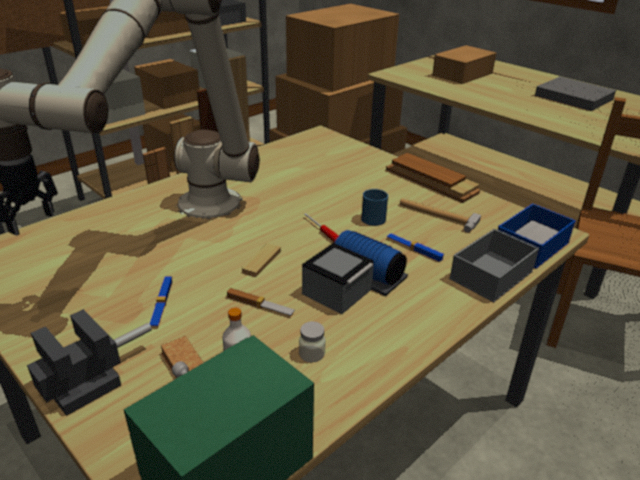

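View pics/top0.png

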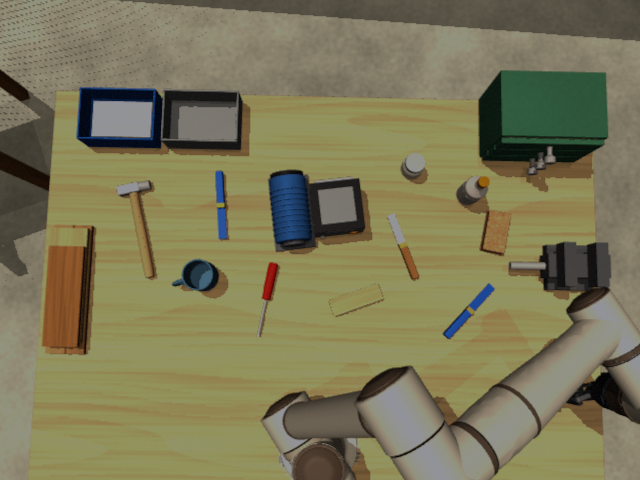

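View pics/wrist0.png

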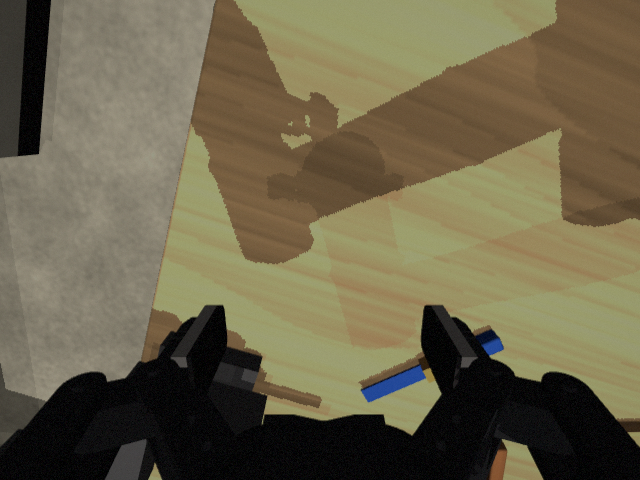

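```bash
cat > h.py <<'E'
import numpy as np, cv2
from bench import status,get_image,job,arm
from scipy.spatial.transform import Rotation as R
def ray(d,u,v):
    k=d["mtx"];T=d["world_from_camera"]
    r=T[:3,:3]@np.array([(u-k[0,2])/k[0,0],(v-k[1,2])/k[1,1],1]);return T[:3,3],r
def onz(d,u,v,z):
    o,r=ray(d,u,v);return o+r*(z-o[2])/r[2]
def proj(d,p):
    T=d["world_from_camera"];q=T[:3,:3].T@(np.asarray(p,float)-T[:3,3]);q=d["mtx"]@q;return q[:2]/q[2]
def crop(d,u0,v0,u1,v1,s,fn):
    im=d["img"][v0:v1,u0:u1,::-1];cv2.imwrite(fn,cv2.resize(im,None,fx=s,fy=s,interpolation=cv2.INTER_CUBIC))
E
python3 - <<'E'
from h import *
d=get_image("top");crop(d,250,150,450,290,4,"pics/topcrop.png")
d=get_image("scene");crop(d,210,210,410,350,4,"pics/scenecrop.png")
E
```

```text
(no output)
```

View pics/topcrop.png

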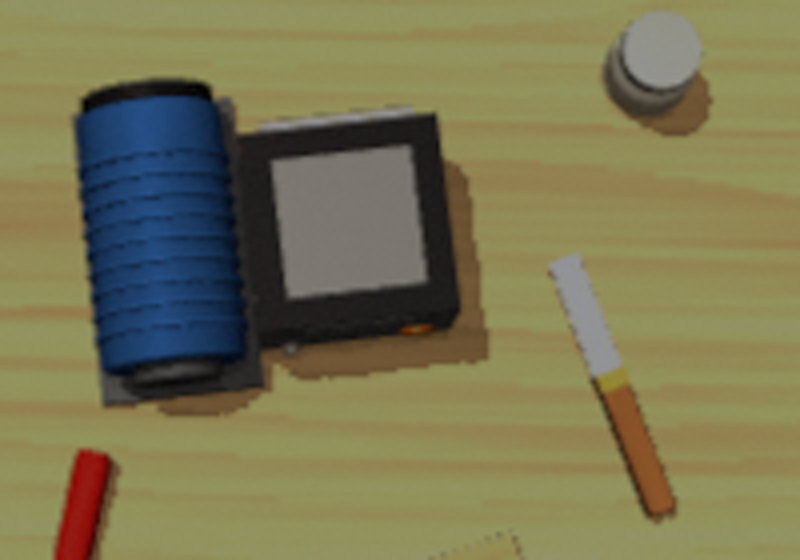

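View pics/scenecrop.png

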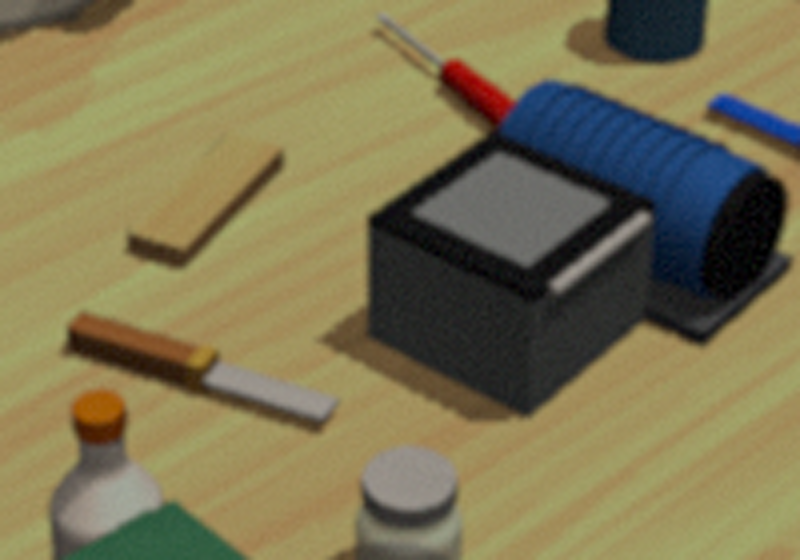

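```bash
python3 - <<'E'
from h import *
d=get_image("top");im=d["img"];hsv=cv2.cvtColor(im,cv2.COLOR_RGB2HSV)
sub=np.zeros(im.shape[:2],np.uint8);sub[205:285,380:425]=1
wood=(cv2.inRange(hsv,(0,140,80),(16,255,255))>0)&(sub>0)
steel=(hsv[...,1]<60)&(hsv[...,2]>110)&(sub>0)
def big(m):
    n,l,s,c=cv2.connectedComponentsWithStats(m.astype(np.uint8));i=1+np.argmax(s[1:,4]);return l==i
for nm,m,z in(("wood",wood,22),("blade",steel,12.5)):
    m=big(m);v,u=np.nonzero(m);P=np.array([onz(d,a,b,z) for a,b in zip(u,v)])[:,:2]
    r=cv2.minAreaRect(P.astype(np.float32));print(nm,len(P),P.mean(0),r);print(cv2.boxPoints(r))
# cover
sub[:]=0;sub[170:245,308:370]=1
label=big((hsv[...,1]<50)&(hsv[...,2]>90)&(sub>0)&(np.arange(480)[:,None]>182))
v,u=np.nonzero(label);P=np.array([onz(d,a,b,96) for a,b in zip(u,v)])[:,:2]
print("label",cv2.minAreaRect(P.astype(np.float32)),P.mean(0))
dark=big((hsv[...,2]<75)&(sub>0))
P=[];
v,u=np.nonzero(dark);P=np.array([onz(d,a,b,96) for a,b in zip(u,v)])[:,:2]
print("dark",cv2.minAreaRect(P.astype(np.float32)))
o=d["img"].copy();o[dark]=(255,0,255);o[label]=(0,255,0);o[big(wood)]=(0,255,255);o[big(steel)]=(255,255,0)
crop({"img":o},290,150,430,290,4,"pics/mask.png")
E
```

```text
wood 234 [ 487.32872272 -231.73287517] ((486.71014404296875, -232.01637268066406), (88.88705444335938, 19.045801162719727), 21.96498680114746)
[[ 441.9307  -239.80836]
 [ 449.0546  -257.47168]
 [ 531.4896  -224.22438]
 [ 524.3657  -206.56107]]
blade 255 [ 581.19442128 -195.54583632] ((581.2050170898438, -195.4006805419922), (82.6434097290039, 22.79475212097168), 21.959308624267578)
[[ 538.6192  -200.28235]
 [ 547.14325 -221.42334]
 [ 623.79083 -190.51901]
 [ 615.2668  -169.37802]]
label ((626.298583984375, -32.345497131347656), (89.3677978515625, 89.37200927734375), 7.723801136016846) [626.3223545  -32.14766805]
dark ((609.8699951171875, -25.303115844726562), (159.2674560546875, 148.39549255371094), 6.735818862915039)
```

View pics/mask.png

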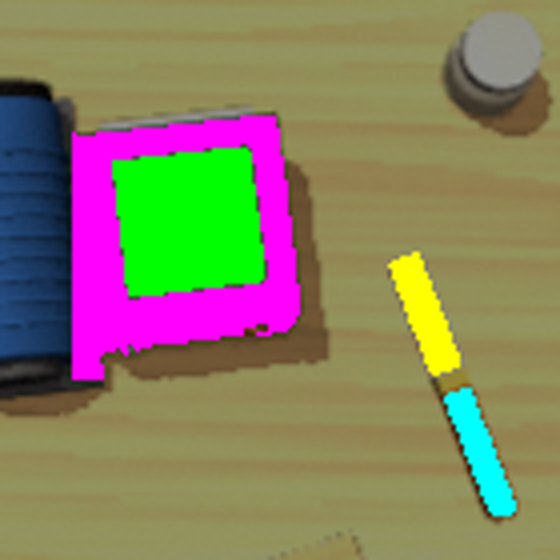

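```bash
python3 - <<'E'
from h import *
c=np.array([626.3,-32.2]);a=np.radians(7.7);X=np.array([np.cos(a),np.sin(a)]);Y=np.array([-X[1],X[0]])
ims={}
for n,(u0,v0) in(("top",(290,160)),("scene",(290,230))):
    d=get_image(n);k=5;im=cv2.resize(d["img"][v0:v0+100,u0:u0+120,::-1],None,fx=k,fy=k,interpolation=cv2.INTER_CUBIC)
    for z,col in((96,(0,255,0)),(90,(255,0,255))):
        p=[(proj(d,[*(c+sx*65*X+sy*65*Y),z])-[u0,v0]+.5)*k for sx,sy in((-1,-1),(1,-1),(1,1),(-1,1))]
        cv2.polylines(im,[np.int32(p)],True,col,1)
    p=[(proj(d,[*(c-65*X+s*35*Y),z])-[u0,v0]+.5)*k for s,z in((-1,80),(1,80),(1,90),(-1,90))]
    cv2.polylines(im,[np.int32(p)],True,(0,255,255),1)
    cv2.imwrite(f"pics/ov_{n}.png",im)
E
```

```text
(no output)
```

View pics/ov_top.png

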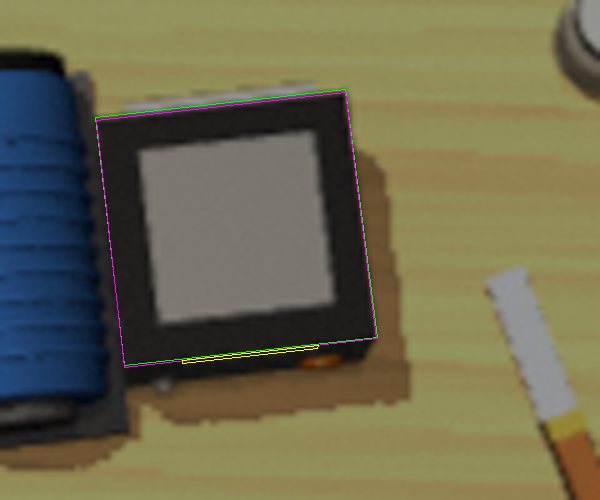

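View pics/ov_scene.png

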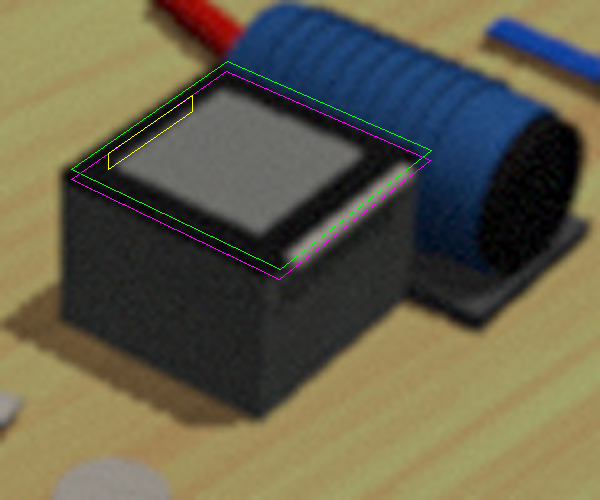

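```bash
cat >> h.py <<'E'
def tool():
    s=status.read_state();return s,R.from_quat(s["ee_rot"]).as_matrix(),s["position"]
E
python3 - <<'E'
from h import *
s,M,p=tool();print(M.round(3),arm.tcp_to_grasp,s["clock"])
d=get_image("wrist");print((M.T@(d["world_from_camera"][:3,3]-p)).round(1))
az=np.degrees(np.arctan2(M[1,2],M[0,2]));print("tool z azimuth",az)
for t in ([512,-222.6,130],):print(M.T@(np.array(t)-p))
E
```

```text
[[-0.    -0.946 -0.325]
 [ 0.    -0.325  0.946]
 [-1.     0.     0.   ]] -18.700000000000003 0.4
[-142.5   81.3   -0.5]
tool z azimuth 108.95003849515953
[ 101.21065033 -411.90554445  248.07930925]
```

apply_moves(
  targets="0 -35 20 0 -1;0 -70 42 0 -1;0 -105 63 0 -1;0 -140 84 0 -1;0 -175 105 -1 -1;0 -210 126 -2 -1;10 -245 147 -3 -1;20 -280 168 -3 -1;30 -315 189 -3 -1;40 -345 208 -3 -1",
)

```text
clock: 1.28
position: [463.2, -280.4, 191.4]
ee_rot: [0.587, -0.395, -0.586, -0.396]
contact_force: [0.6, -0.7, 0.6]
gripper_width: 85.6
```

```bash
python3 - <<'E'
from h import *
s,M,p=tool();print(p,s["clock"],np.degrees(np.arctan2(M[1,2],M[0,2])),s["joints"].round(2),s["contact_force"])
print(M.T@(np.array([512,-222.6,130])-p))
d=get_image("wrist");cv2.imwrite("pics/w1.png",d["img"][...,::-1])
E
```

```text
[ 463.1650191  -280.42825965  191.41283651] 1.2833 111.99466244365533 [-0.24  0.28 -0.26  0.   -1.03 -0.94] [ 0.60514226 -0.6911137   0.56172307]
[ 61.4551049  -66.87135398  35.38349279]
```

View pics/w1.png

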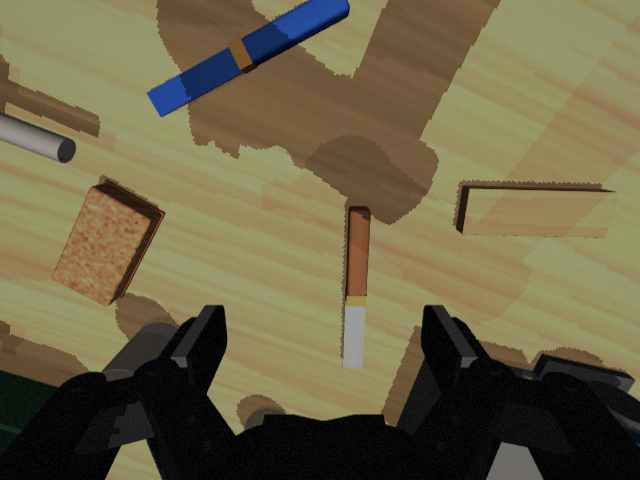

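```bash
python3 - <<'E'
from h import *
d=get_image("wrist");im=d["img"];hsv=cv2.cvtColor(im,cv2.COLOR_RGB2HSV)
sub=np.zeros(im.shape[:2],bool);sub[200:372,335:380]=1
wood=cv2.inRange(hsv,(0,140,60),(16,255,255))>0
steel=(hsv[...,1]<50)&(hsv[...,2]>110)
for nm,m,z in(("wood",wood&sub,22),("blade",steel&sub,12.5)):
    n,l,s,c=cv2.connectedComponentsWithStats(m.astype(np.uint8));m=l==1+np.argmax(s[1:,4])
    v,u=np.nonzero(m);P=np.array([onz(d,a,b,z) for a,b in zip(u,v)])[:,:2]
    r=cv2.minAreaRect(P.astype(np.float32));print(nm,len(P),r);print(cv2.boxPoints(r))
E
```

```text
wood 1661 ((485.58709716796875, -236.01071166992188), (88.64311981201172, 19.022319793701172), 21.368343353271484)
[[ 440.8468  -243.30249]
 [ 447.77783 -261.01715]
 [ 530.3274  -228.71893]
 [ 523.39636 -211.00427]]
blade 1254 ((578.1907348632812, -199.6118927001953), (81.84901428222656, 22.125980377197266), 21.440502166748047)
[[ 536.05444 -204.27382]
 [ 544.1422  -224.86864]
 [ 620.327   -194.94997]
 [ 612.23926 -174.35515]]
```

apply_moves(
  targets="30 -20 10 0 -1;60 -40 20 0.6 -1;90 -55 28 0.6 -1;115 -63 32.6 0.6 -0.5;131 -63 32.6 0.6 -0.3;131 -63 32.6 0.6 -0.2;131 -63 32.6 0.6 -0.2",
)

```text
clock: 1.97
position: [507.7, -228.9, 60.0]
ee_rot: [-0.584, 0.399, 0.584, 0.398]
contact_force: [0.1, 0.2, 0.9]
gripper_width: 51.3
```

```bash
python3 - <<'E'
from h import *
s,M,p=tool();print(p,s["clock"],np.degrees(np.arctan2(M[1,2],M[0,2])),s["joints"].round(2),s["contact_force"],s["gripper_width"])
print(M.T@(np.array([509.3,-226.6,4])-p))
d=get_image("wrist");cv2.imwrite("pics/w2.png",d["img"][...,::-1])
E
```

```text
[ 507.67903336 -228.87348769   60.02758145] 1.9667 111.35757007962793 [-0.13  0.45 -0.37  0.   -0.75 -1.07] [0.05706759 0.21276953 0.89948777] 51.34506995189756
[56.02447287 -2.42773037  1.50024235]
```

View pics/w2.png

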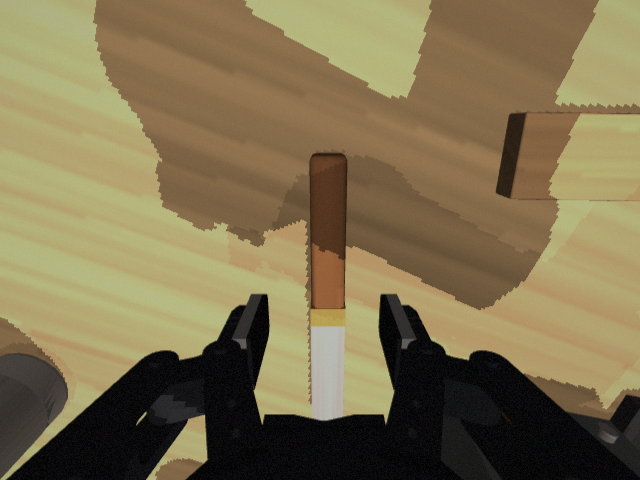

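apply_moves(
  targets="25 -2.5 1.5 0 -0.2;45 -2.5 1.5 0 -0.2;56 -2.5 1.5 0 -0.2;56 -2.5 1.5 0 -0.2;56 -2.5 1.5 0 0.6;56 -2.5 1.5 0 1;56 -2.5 1.5 0 1;56 -2.5 1.5 0 1;56 -2.5 1.5 0 1",
)

```text
clock: 2.77
position: [511.1, -226.6, 6.2]
ee_rot: [0.585, -0.398, -0.583, -0.399]
contact_force: [-0.1, -0.2, 6.6]
gripper_width: 18.6
```

```bash
python3 - <<'E'
from h import *
s,M,p=tool();print(p,s["clock"],np.degrees(np.arctan2(M[1,2],M[0,2])),s["joints"].round(2),s["contact_force"],s["gripper_width"])
d=get_image("wrist");cv2.imwrite("pics/w3.png",d["img"][...,::-1])
E
```

```text
[ 511.11335534 -226.55933533    6.17981408] 2.7667 111.38352666765866 [-0.13  0.54 -0.41  0.   -0.62 -1.07] [-0.06747147 -0.19791942  6.60138175] 18.587142067643306
```

View pics/w3.png

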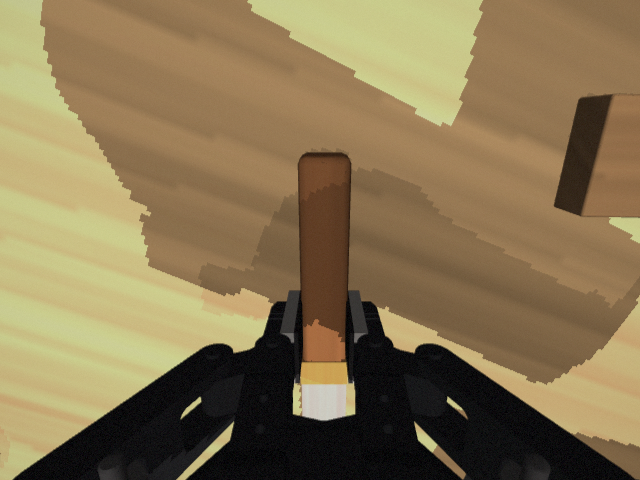

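apply_moves(
  targets="-15 0 0 0 1;-50 0 0 0 1;-90 -10 2 0 1;-125 -35 7 3 1;-155 -65 13 6 1;-185 -95 20 9 1;-214 -125 26 12 1;-214 -160 33 13.7 1;-214 -174 36 13.7 1;-214 -174 36 13.7 1",
)

```text
clock: 3.65
position: [661.1, -126.9, 218.1]
ee_rot: [0.533, -0.464, -0.533, -0.465]
contact_force: [-1.0, -0.8, -1.4]
gripper_width: 18.3
```

```bash
python3 - <<'E'
from h import *
s,M,p=tool();print(p,s["clock"],np.degrees(np.arctan2(M[1,2],M[0,2])),s["joints"].round(2),s["contact_force"],s["gripper_width"])
d=get_image("wrist");cv2.imwrite("pics/w4.png",d["img"][...,::-1])
d=get_image("scene");crop(d,210,150,410,290,4,"pics/s4.png")
E
```

```text
[ 661.09056334 -126.89699848  218.1032038 ] 3.65 97.80759058496395 [ 0.05  0.47  0.12 -0.   -1.21 -1.48] [-1.01064754 -0.79782183 -1.40314051] 18.260778742272095
```

View pics/w4.png

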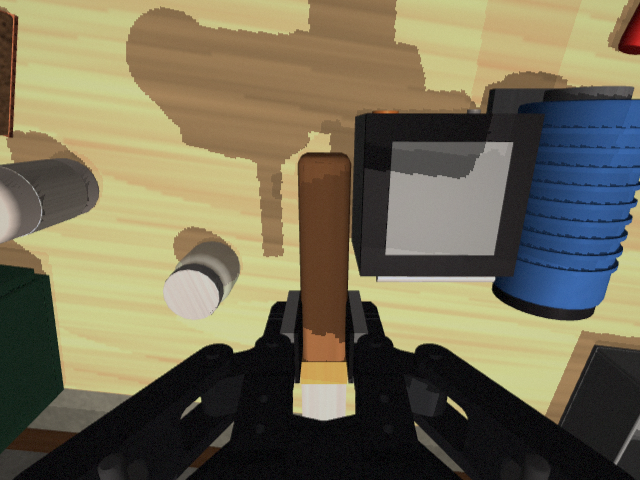

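View pics/s4.png

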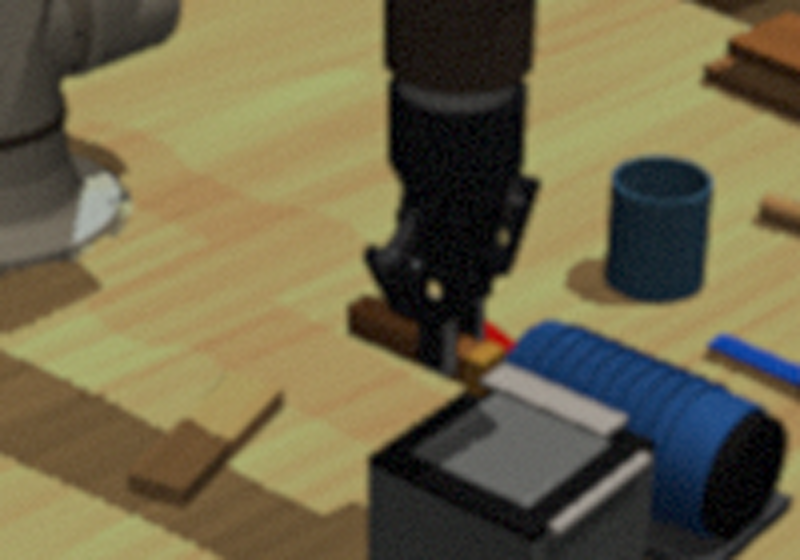

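```bash
python3 - <<'E'
from h import *
d=get_image("wrist");im=d["img"];hsv=cv2.cvtColor(im,cv2.COLOR_RGB2HSV)
g=cv2.cvtColor(im,cv2.COLOR_RGB2GRAY)
print(g[150,380:400],g[150,505:530],g[130:150,450],g[245:290,450])
m=np.zeros(g.shape,np.uint8);sub=m.copy();sub[125:268,372:530]=1
m=((g>48)&(sub>0)).astype(np.uint8);m=cv2.morphologyEx(m,cv2.MORPH_OPEN,np.ones((5,5)))
n,l,s,c=cv2.connectedComponentsWithStats(m);m=l==1+np.argmax(s[1:,4])
v,u=np.nonzero(m);P=np.array([onz(d,a,b,96) for a,b in zip(u,v)])[:,:2]
r=cv2.minAreaRect(P.astype(np.float32));print(len(P),r,P.mean(0));print(cv2.boxPoints(r))
o=im.copy();o[m]=(0,255,0);crop({"img":o},340,90,540,300,3,"pics/m4.png")
E
```

```text
[ 15  21  18  20  18  18  20  19  15  19  23  19  18  34  81  82  99 101
  96 100] [158 149 145 146 146 146 146 143 146  60  31  36  35  33  32  36  34  34
  32  34  34  30  36  37  34] [21 18 20 16 22 21 20 20 14 18 21  7 22 18 21 12 48 86 95 93] [154 155 154 156 154 155 155 151 153 151 164 169 167 165  96  42  45  41
  43  45  41  40  43  48  41  43  43  43  41  38  42  41  41  39  41 101
 191 211 205 196 173 194 201 197 197]
13128 ((623.1904296875, -35.70658874511719), (90.67559051513672, 91.20811462402344), 7.686770915985107) [621.04062601 -35.9430776 ]
[[572.16016     3.4234104]
 [584.35986   -86.96511  ]
 [674.2207    -74.836586 ]
 [662.021      15.551933 ]]
```

View pics/m4.png

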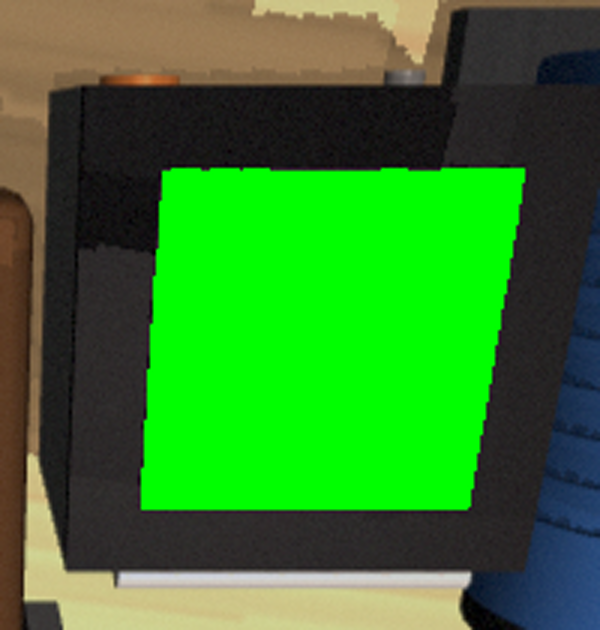

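```bash
python3 - <<'E'
from h import *
d=get_image("wrist")
a=np.radians(7.7);X=np.array([np.cos(a),np.sin(a)]);Y=np.array([-X[1],X[0]]);c=np.array([623.2,-35.7])
for z in(90,96):
  for uv in((367.3,119),(362.7,280),(516,280)):
    p=onz(d,*uv,z)[:2]-c;print(z,uv,p@X,p@Y)
s,M,p=tool();print(M.T@(np.r_[c-X*65,85]-p), s["clock"])
# knife handle rear top corners at tool: pixel (300,158),(350,158)
for uv in((300,165),(350,165),(301,360),(347,360)):
    q=onz(d,*uv,p[2]+15);print(M.T@(q-p))
E
```

```text
90 (367.3, 119) -65.04310383694701 -65.42923033000343
90 (362.7, 280) 66.80854410255824 -64.25695276663262
90 (516, 280) 66.90913021025325 68.85716970100675
96 (367.3, 119) -64.91358700526227 -66.15182270607913
96 (362.7, 280) 64.01088202608369 -65.00557034763848
96 (516, 280) 64.1092350670139 65.15334558481858
[133.0141018   86.41527425  97.67380083] 3.85
[-14.89215944  67.57926887  -8.96370386]
[-14.88644495  67.58663099   9.38796259]
[-15.03224263 -17.71819095 -10.33697164]
[-15.02585127 -17.7031657   10.15260825]
```

apply_moves(
  targets="0 30 12 0.1 1;0 65 27 0.1 1;0 100 42 0.1 1;0 135 57 0.1 1;0 170 71 0.1 1;30 200 84 0.1 1;60 224 94 0.1 1;98 229 96 0.1 1;130 229 96 0.1 1;130 229 96 0.1 1",
)

```text
clock: 4.68
position: [413.0, -66.0, 84.2]
ee_rot: [-0.529, 0.47, 0.534, 0.463]
contact_force: [0.3, -0.1, -0.4]
gripper_width: 18.8
```

```bash
cat > st.py <<'E'
from h import *
s,M,p=tool();print("tcp",p.round(1),"t",round(s["clock"],2),"az",round(np.degrees(np.arctan2(M[1,2],M[0,2])),2),"F",s["contact_force"].round(1),"tq",s["wrist_torque"].round(2),"w",round(s["gripper_width"],1),"j",s["joints"].round(2))
a=np.radians(7.7);X=np.array([np.cos(a),np.sin(a)]);Y=np.array([-X[1],X[0]]);c=np.array([623.2,-35.7])
q=p[:2]-c;print("pump frame tcp",(q@X).round(1),(q@Y).round(1))
Xt=-M[:2,1];t=q+114.5*Xt;print("tip",(t@X).round(1),(t@Y).round(1),"z",round(p[2]+4.8,1))
E
python3 st.py; python3 - <<'E'
from h import *
d=get_image("scene");crop(d,210,180,410,320,4,"pics/s5.png")
d=get_image("top");crop(d,290,160,420,300,4,"pics/t5.png")
E
```

```text
tcp [413.  -66.   84.2] t 4.68 az 97.44 F [ 0.3 -0.1 -0.4] tq [-0.03  0.09  0.02] w 18.8 j [ 0.23  0.23 -0.67 -0.   -0.69 -1.67]
pump frame tcp -212.3 -1.9
tip -97.8 -2.4 z 89.0
```

View pics/s5.png

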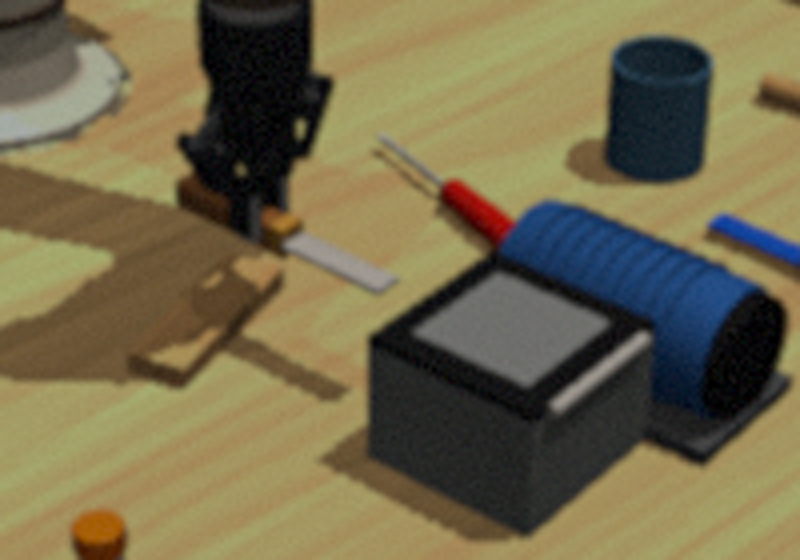

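View pics/t5.png

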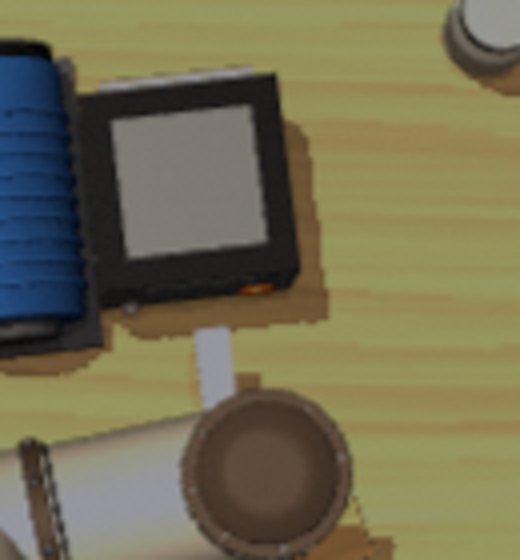

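```bash
python3 - <<'E'
from h import *
ds=get_image("scene");dt=get_image("top")
def tri(a,b):
    o1,r1=ray(ds,*a);o2,r2=ray(dt,*b);A=np.stack([r1,-r2],1);t=np.linalg.lstsq(A,o2-o1,rcond=None)[0]
    return (o1+r1*t[0]+o2+r2*t[1])/2,np.linalg.norm(o1+r1*t[0]-o2-r2*t[1])
print("tip",tri((307.3-.4,251.4-.4),(342.9-.4,242-.4)))
a=np.radians(7.7);X=np.array([np.cos(a),np.sin(a)]);Y=np.array([-X[1],X[0]]);c=np.array([626.3,-32.2])
q=onz(dt,342.5,241.6,89)[:2]-c;print("top rel",q@X,q@Y)
# scene: front-left(-y) cover corner top (372,338) crop ; project offset
c2=np.array([623.2,-35.7])
for sx,sy in((-1,-1),(-1,1),(1,-1)):print(sx,sy,(proj(ds,[*(c2+65*sx*X+65*sy*Y),96])-[210,180]+.5)*4)
for z in(83,86,89,92):
  for w in(-11,11):
    print(z,(proj(ds,[*(c2-97.8*X+(-2.4+w)*Y),z])-[210,180]+.5)*4)
E
```

```text
tip (array([529.98723199, -51.56675885,  89.5298252 ]), np.float64(7.390827866833418))
top rel -95.1748279754757 -3.9048009147142726
-1 -1 [369.39249666 335.85236362]
-1 1 [494.81120793 249.55672146]
1 -1 [536.61724417 415.37221272]
83 [381.39334085 298.90245177]
83 [402.69818438 284.52102634]
86 [381.40787431 295.07978324]
86 [402.73560062 280.71983938]
89 [381.42243952 291.24876271]
89 [402.77309783 276.91042787]
92 [381.43703659 287.40936275]
92 [402.81067625 273.09276508]
```

apply_moves(
  targets="4 0 2 -0.3 1;4 0 2 -0.3 1;4 0 2 -0.3 1",
)

```text
clock: 5.13
position: [419.3, -62.6, 85.1]
ee_rot: [0.533, -0.464, -0.533, -0.465]
contact_force: [-0.3, 0.4, -1.3]
gripper_width: 18.7
```

```bash
python3 st.py
```

```text
tcp [419.3 -62.6  85.1] t 5.13 az 97.85 F [-0.3  0.4 -1.3] tq [-0.    0.03 -0.  ] w 18.7 j [ 0.24  0.23 -0.66  0.   -0.68 -1.67]
pump frame tcp -205.7 0.7
tip -91.2 1.0 z 89.9
```

apply_moves(
  targets="5 0 0 0 1;5 -10 0 0 1;5 -18 0 0 1;5 -18 0 0 1;5 -18 0 0 1",
)

```text
clock: 5.55
position: [437.4, -60.1, 79.2]
ee_rot: [0.533, -0.465, -0.533, -0.465]
contact_force: [-0.2, 0.6, -1.3]
gripper_width: 18.3
```

```bash
python3 st.py; python3 - <<'E'
from h import *
d=get_image("scene");crop(d,250,220,350,290,8,"pics/s6.png")
E
```

```text
tcp [437.4 -60.1  79.2] t 5.55 az 97.85 F [-0.2  0.6 -1.3] tq [-0.03  0.02  0.03] w 18.3 j [ 0.23  0.26 -0.63  0.   -0.68 -1.67]
pump frame tcp -187.4 0.7
tip -72.9 1.0 z 84.0
```

View pics/s6.png

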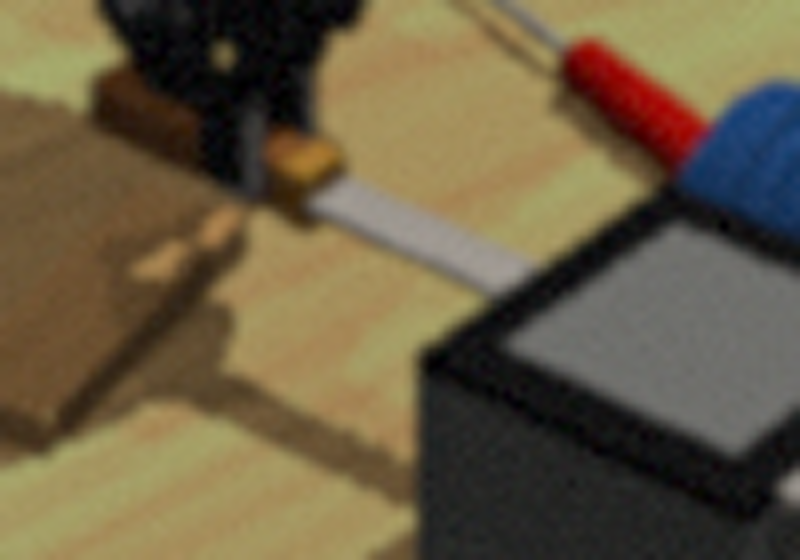

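apply_moves(
  targets="-1 -8 0 0 1;-1 -16 0 0 1;-1 -24 0 0 1;-1 -32 0 0 1;-1 -32 0 0 1;-1 -32 0 0 1",
)

```text
clock: 6.1
position: [468.7, -55.8, 80.1]
ee_rot: [-0.533, 0.465, 0.533, 0.465]
contact_force: [-0.3, 0.3, -1.2]
gripper_width: 18.6
```

```bash
python3 st.py
```

```text
tcp [468.7 -55.8  80.1] t 6.1 az 97.84 F [-0.3  0.3 -1.2] tq [-0.04  0.09  0.02] w 18.6 j [ 0.23  0.31 -0.56 -0.   -0.71 -1.66]
pump frame tcp -155.8 0.8
tip -41.3 1.1 z 84.9
```

apply_moves(
  targets="-8 0 0 0 1;-16 -1 0 0 1;-24 -2 0 0 1;-31 -4 0 0 1;-40 -7 0 0 1;-48 -10 0 0 1;-57 -14 0 0 1;-57 -14 0 0 1",
)

```text
clock: 6.77
position: [484.4, -53.7, 139.8]
ee_rot: [0.535, -0.463, -0.532, -0.466]
contact_force: [0.8, 0.7, -0.7]
gripper_width: 18.5
```

```bash
python3 st.py; python3 - <<'E'
from h import *
d=get_image("scene");crop(d,230,180,390,300,5,"pics/s7.png")
E
```

```text
tcp [484.4 -53.7 139.8] t 6.77 az 97.89 F [ 0.8  0.7 -0.7] tq [-0.04  0.06 -0.05] w 18.5 j [ 0.22  0.24 -0.46  0.   -0.87 -1.66]
pump frame tcp -139.9 0.8
tip -25.4 1.2 z 144.6
```

View pics/s7.png

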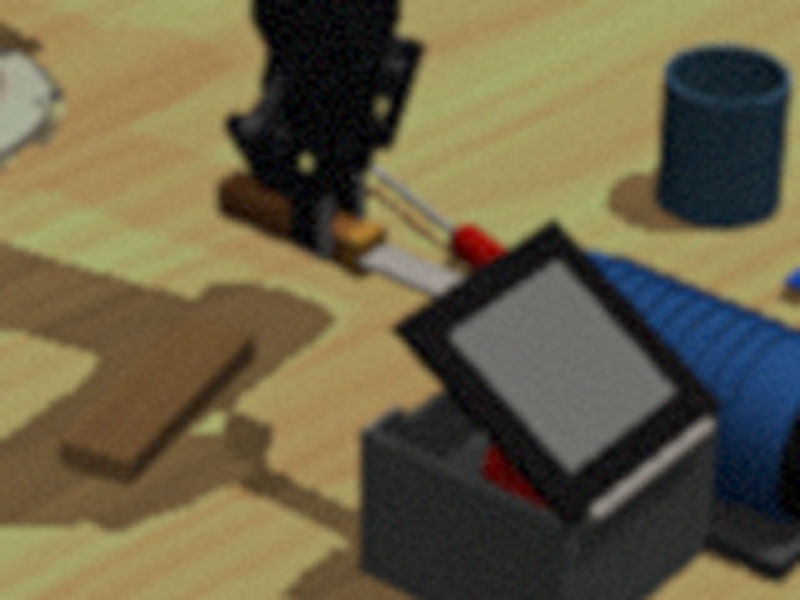

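apply_moves(
  targets="-10 -7 0 0 1;-20 -16 0 0 1;-29 -26 0 0 1;-37 -38 0 0 1;-43 -50 0 0 1;-48 -64 0 0 1;-51 -77 0 0 1;-52 -91 0 0 1;-52 -100 0 0 1;-51 -109 0 0 1",
)

```text
clock: 7.65
position: [590.5, -38.9, 188.0]
ee_rot: [-0.533, 0.465, 0.533, 0.465]
contact_force: [-1.1, -1.0, -1.1]
gripper_width: 18.3
```

```bash
python3 st.py; python3 - <<'E'
from h import *
d=get_image("scene");crop(d,230,160,390,280,5,"pics/s8.png")
E
```

```text
tcp [590.5 -38.9 188. ] t 7.65 az 97.85 F [-1.1 -1.  -1.1] tq [ 0.03  0.06 -0.02] w 18.3 j [ 0.21  0.36 -0.14 -0.   -1.07 -1.64]
pump frame tcp -32.8 1.2
tip 81.7 1.5 z 192.8
```

View pics/s8.png

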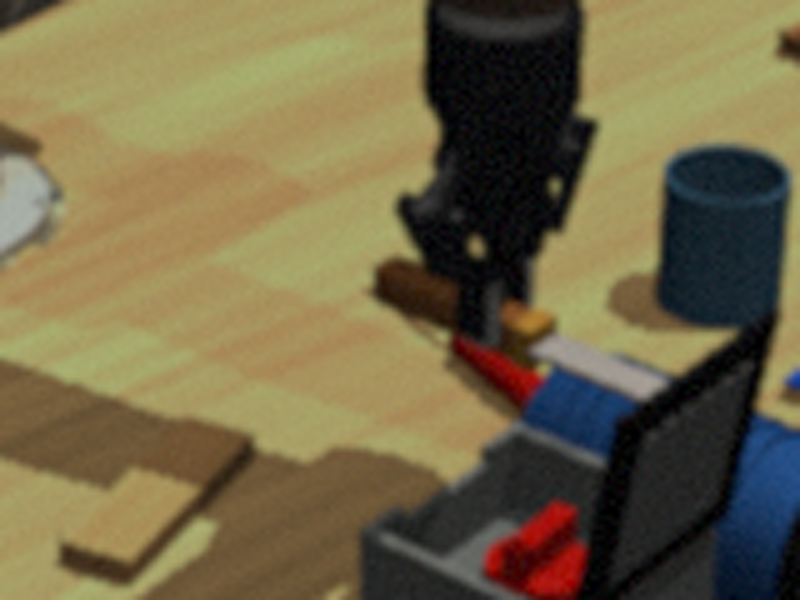

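Past upright (the tip is about 17 mm beyond the hinge); a last push and it falls back.

apply_moves(
  targets="2 -12 0 0 1;5 -24 0 0 1;9 -36 0 0 1;9 -36 0 0 1;9 -20 0 0 1;0 20 0 0 1;0 50 0 0 1;0 80 0 0 1;0 110 0 0 1;0 110 0 0 1",
)

```text
clock: 8.53
position: [474.2, -55.1, 187.9]
ee_rot: [-0.531, 0.466, 0.534, 0.464]
contact_force: [-0.2, 1.1, -1.3]
gripper_width: 18.5
```

```bash
python3 st.py; python3 - <<'E'
from h import *
d=get_image("scene");crop(d,250,180,410,300,5,"pics/s9.png")
d=get_image("top");crop(d,240,130,420,265,4,"pics/t9.png")
E
```

```text
tcp [474.2 -55.1 187.9] t 8.53 az 97.78 F [-0.2  1.1 -1.3] tq [-0.02  0.02 -0.01] w 18.5 j [ 0.22  0.18 -0.4  -0.   -1.   -1.66]
pump frame tcp -150.2 0.8
tip -35.7 0.9 z 192.7
```

View pics/s9.png

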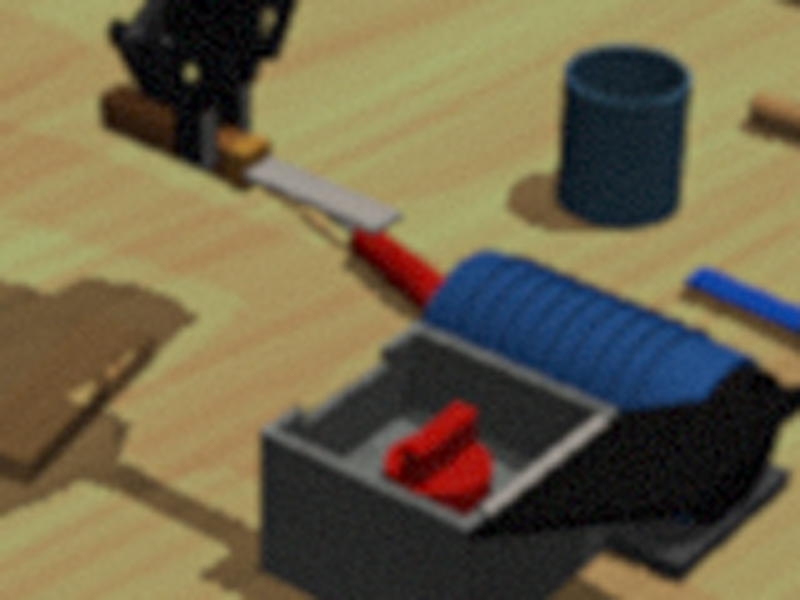

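View pics/t9.png

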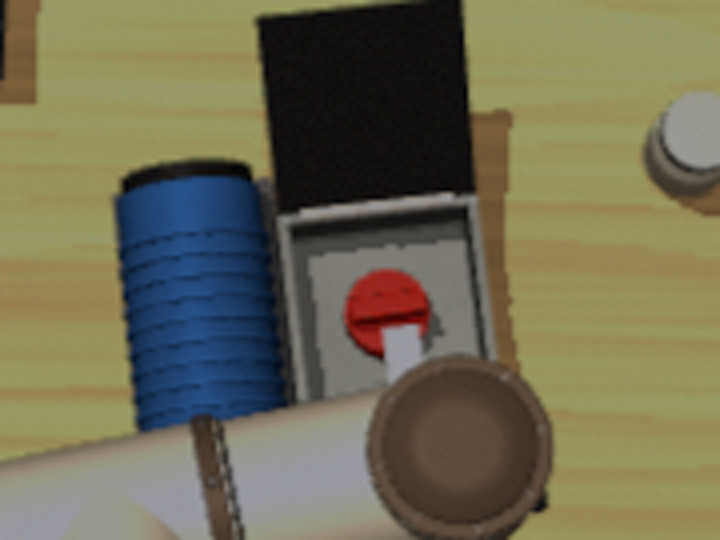

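apply_moves(
  targets="0 0 -30 0 1;0 -2 -65 -4 1;0 -5 -100 -8 1;20 -8 -135 -12 1;50 -13 -165 -13.6 1;85 -13 -175 -13.6 1;120 -13 -175 -13.6 1;150 -13 -175 -13.6 1;150 -13 -175 -13.6 1;150 -13 -175 -13.6 1",
)

```text
clock: 9.47
position: [517.6, -225.9, 36.9]
ee_rot: [-0.583, 0.399, 0.586, 0.397]
contact_force: [0.3, -0.9, -0.3]
gripper_width: 18.5
```

```bash
python3 st.py
```

```text
tcp [ 517.6 -225.9   36.9] t 9.47 az 111.47 F [ 0.3 -0.9 -0.3] tq [-0.06 -0.07 -0.04] w 18.5 j [-0.12  0.5  -0.37  0.   -0.71 -1.07]
pump frame tcp -130.1 -174.3
tip -18.9 -147.1 z 41.7
```

apply_moves(
  targets="12 0 0 0 1;22 0 0 0 1;28 0 0 0 1;30.5 0 0 0 1;30.5 0 0 0 1;30.5 0 0 0 1",
)

```text
clock: 9.97
position: [518.5, -225.7, 8.6]
ee_rot: [0.585, -0.398, -0.584, -0.398]
contact_force: [0.6, 0.1, -1.0]
gripper_width: 18.7
```

```bash
python3 st.py
```

```text
tcp [ 518.5 -225.7    8.6] t 9.97 az 111.48 F [ 0.6  0.1 -1. ] tq [-0.01  0.    0.01] w 18.7 j [-0.12  0.54 -0.39  0.   -0.64 -1.07]
pump frame tcp -129.2 -174.2
tip -18.0 -147.0 z 13.4
```

apply_moves(
  targets="1.5 0 0 0 1;2.5 0 0 0 1;2.5 0 0 0 1;2.5 0 0 0 1",
)

```text
clock: 10.3
position: [518.4, -225.8, 6.2]
ee_rot: [0.585, -0.398, -0.584, -0.398]
contact_force: [-0.9, 0.7, 4.5]
gripper_width: 18.6
```

```bash
python3 st.py
```

```text
tcp [ 518.4 -225.8    6.2] t 10.3 az 111.47 F [-0.9  0.7  4.5] tq [ 0.3   0.25 -0.01] w 18.6 j [-0.12  0.54 -0.39  0.   -0.63 -1.07]
pump frame tcp -129.3 -174.3
tip -18.1 -147.0 z 11.0
```

apply_moves(
  targets="0 0 0 0 0.4;0 0 0 0 -0.2;0 0 0 0 -0.2;0 0 0 0 -0.2;-10 0 0 0 -0.2;-35 0 0 0 -0.2;-70 0 0 0 -0.2;-105 0 0 0 -0.2;-140 0 0 0 -0.2;-175 0 0 0 -0.2",
)

```text
clock: 11.13
position: [517.5, -225.7, 182.9]
ee_rot: [0.585, -0.398, -0.584, -0.398]
contact_force: [0.8, 0.0, 0.2]
gripper_width: 51.1
```

```bash
python3 st.py;python3 - <<'E'
from h import *
d=get_image("wrist");cv2.imwrite("pics/w10.png",d["img"][...,::-1])
s,M,p=tool();print(M.T@(np.array([660,-40,200])-p))
E
```

```text
tcp [ 517.5 -225.7  182.9] t 11.13 az 111.46 F [0.8 0.  0.2] tq [-0.02 -0.17 -0.01] w 51.1 j [-0.12  0.32 -0.21  0.   -1.03 -1.07]
pump frame tcp -130.2 -174.1
tip -19.0 -146.9 z 187.7
[  -7.83154554 -197.42845647  123.26657687]
```

View pics/w10.png

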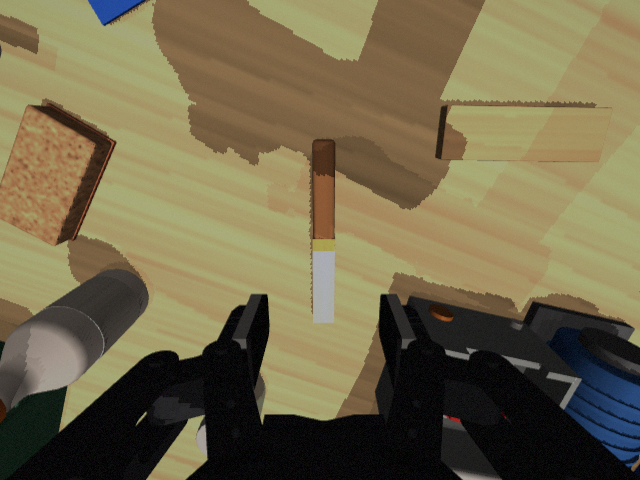

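apply_moves(
  targets="-17 -15 15 -7 -0.2;-17 -35 35 -14 -0.2;-17 -55 55 -21 -0.2;-17 -75 75 -28 -0.2;-17 -95 95 -35 -0.2;-17 -115 115 -42 -0.2;-17 -135 135 -49 -0.2;-17 -155 155 -56 -0.2;-17 -177 177 -63 -0.2;-17 -177 177 -70 -0.2",
)

```text
clock: 12.02
position: [619.8, 8.0, 197.4]
ee_rot: [0.708, 0.013, -0.706, 0.012]
contact_force: [1.0, -0.9, -0.7]
gripper_width: 51.2
```

apply_moves(
  targets="0 0 0 -6.2 -0.2;0 0 0 -6.2 -0.2;0 0 0 -6.2 -0.2",
)

```text
clock: 12.27
position: [617.8, 3.8, 197.5]
ee_rot: [0.706, 0.046, -0.706, 0.046]
contact_force: [-0.3, -0.8, 0.2]
gripper_width: 51.6
```

```bash
python3 st.py;python3 - <<'E'
from h import *
d=get_image("wrist");cv2.imwrite("pics/w11.png",d["img"][...,::-1])
E
```

```text
tcp [617.8   3.8 197.5] t 12.27 az -172.5 F [-0.3 -0.8  0.2] tq [-0.01  0.01 -0.03] w 51.6 j [ 0.27  0.4  -0.06  0.   -1.11 -0.14]
pump frame tcp -0.1 39.9
tip 0.3 154.4 z 202.3
```

View pics/w11.png

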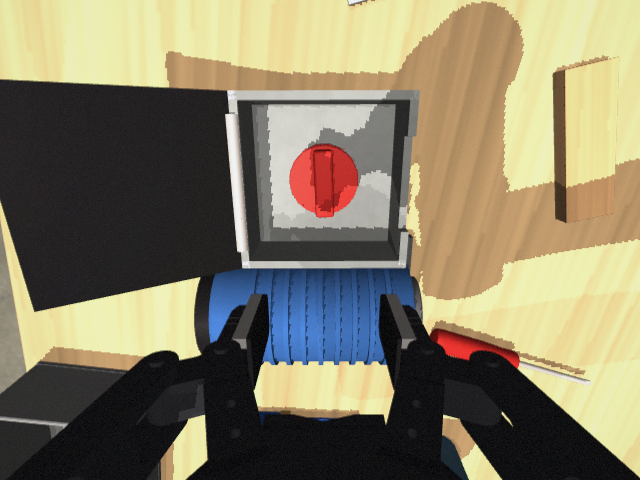

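```bash
python3 - <<'E'
from h import *
d=get_image("wrist");im=d["img"];crop(d,270,120,380,240,5,"pics/w11c.png")
hsv=cv2.cvtColor(im,cv2.COLOR_RGB2HSV)
m=((hsv[...,0]<8)|(hsv[...,0]>172))&(hsv[...,1]>130);m[240:]=0;m[:130]=0
n,l,s,c=cv2.connectedComponentsWithStats(m.astype(np.uint8));m=l==1+np.argmax(s[1:,4])
v,u=np.nonzero(m);P=np.array([onz(d,a,b,64) for a,b in zip(u,v)])[:,:2].astype(np.float32)
print(cv2.minEnclosingCircle(P))
E
```

```text
((622.96923828125, -35.50687789916992), 29.695531845092773)
```

View pics/w11c.png

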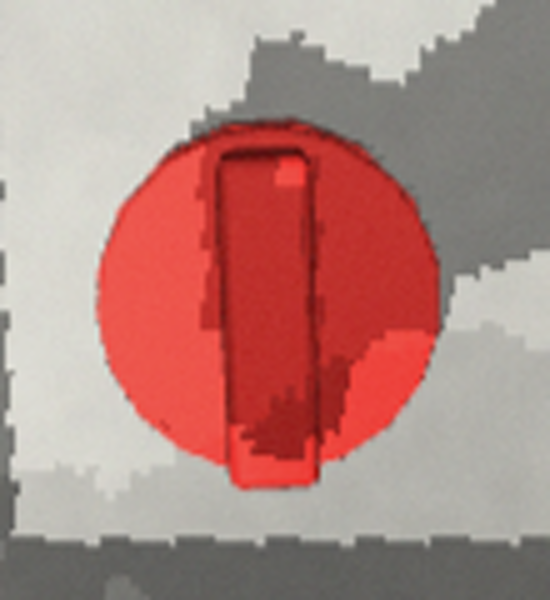

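```bash
python3 - <<'E'
from h import *
d=get_image("wrist");s,M,p=tool()
q=[onz(d,270+a/5-.4,120+b/5-.4,86) for a,b in((218,155),(308,153),(318,482),(233,485))]
for x in q:print(x[:2].round(1))
c=np.mean(q,0);e=(q[0]+q[1]-q[2]-q[3])/2;print(c,np.linalg.norm(e),np.linalg.norm(q[0]-q[1]),"bar az",np.degrees(np.arctan2(e[1],e[0])))
t=np.array([c[0],c[1],120]);print(M.T@(t-p),M.round(3))
E
```

```text
[633.6 -60.3]
[620.7 -62.2]
[612.5 -14. ]
[625.4 -11.8]
[623.03285633 -37.05824868  86.        ] 49.06956969703336 13.006196708712801 bar az -80.33637932400919
[77.51118372 40.79997214  0.09033224] [[ 0.     0.131 -0.991]
 [ 0.    -0.991 -0.131]
 [-1.    -0.    -0.   ]]
```

apply_moves(
  targets="0 20 0 0 -0.2;20 40 0 0 -0.1;50 40 0 0 0;80 40 0 0 0;100 40 0 0 0;100 40 0 0 0;100 40 0 0 0",
)

```text
clock: 13.0
position: [622.9, -36.4, 96.8]
ee_rot: [-0.705, -0.047, 0.706, -0.047]
contact_force: [-0.2, 0.4, 0.5]
gripper_width: 42.6
```

```bash
python3 st.py;python3 - <<'E'
from h import *
d=get_image("wrist");cv2.imwrite("pics/w12.png",d["img"][...,::-1])
E
```

```text
tcp [622.9 -36.4  96.8] t 13.0 az -172.4 F [-0.2  0.4  0.5] tq [-0.01 -0.07 -0.01] w 42.6 j [ 0.2   0.5  -0.16  0.   -0.91 -0.07]
pump frame tcp -0.4 -0.7
tip -0.2 113.8 z 101.6
```

View pics/w12.png

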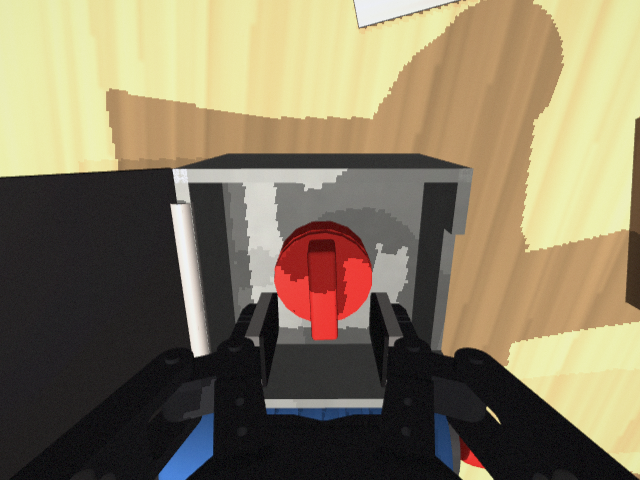

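apply_moves(
  targets="15 0 0 0 0;25 0 0 0 0;28 0 0 0 0;28 0 0 0 0;28 0 0 0 0.6;28 0 0 0 1;28 0 0 0 1;28 0 0 0 1;28 0 0 0 1;28 0 0 0 1",
)

```text
clock: 13.88
position: [624.0, -35.7, 70.4]
ee_rot: [0.706, 0.047, -0.705, 0.047]
contact_force: [-1.0, 1.3, 6.2]
gripper_width: 12.4
```

```bash
python3 st.py;python3 - <<'E'
from h import *
d=get_image("wrist");cv2.imwrite("pics/w13.png",d["img"][...,::-1])
E
```

```text
tcp [624.  -35.7  70.4] t 13.88 az -172.33 F [-1.   1.3  6.2] tq [ 0.23  0.18 -0.02] w 12.4 j [ 0.2   0.53 -0.19  0.   -0.85 -0.07]
pump frame tcp 0.8 -0.2
tip 0.8 114.3 z 75.2
```

View pics/w13.png

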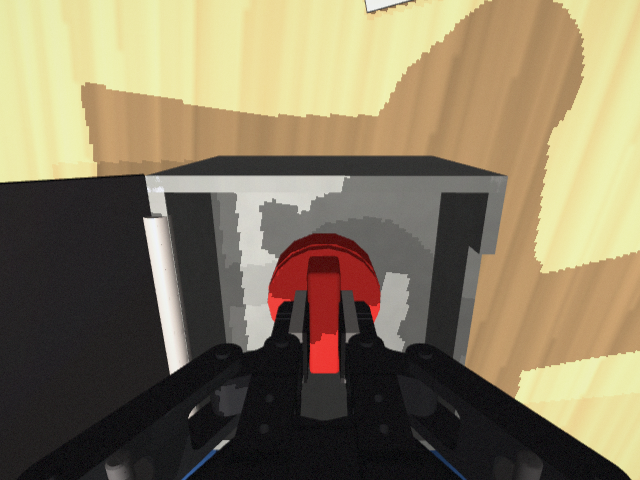

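apply_moves(
  targets="-1 0 0 3 1;-1 0 0 6 1;-1 0 0 10 1;-1 0 0 14 1;-1 0 0 14 1;-1 0 0 14 1",
)

```text
clock: 14.43
position: [623.4, -35.9, 70.5]
ee_rot: [0.706, -0.039, -0.706, -0.039]
contact_force: [-0.0, -0.5, 3.0]
gripper_width: 12.4
```

```bash
python3 st.py
```

```text
tcp [623.4 -35.9  70.5] t 14.43 az 173.74 F [-0.  -0.5  3. ] tq [-0.04 -0.03 -0.09] w 12.4 j [ 0.2   0.53 -0.19  0.   -0.85 -0.31]
pump frame tcp 0.2 -0.2
tip 27.8 110.9 z 75.3
```

apply_moves(
  targets="0 0 0 3 1;0 0 0 6 1;0 0 0 9 1;0 0 0 12 1;0 0 0 12 1;0 0 0 12 1",
)

```text
clock: 14.93
position: [623.4, -35.9, 70.4]
ee_rot: [0.698, -0.112, -0.698, -0.112]
contact_force: [-0.3, -0.1, 2.8]
gripper_width: 12.5
```

```bash
python3 st.py;python3 - <<'E'
from h import *
d=get_image("wrist");cv2.imwrite("pics/w14.png",d["img"][...,::-1])
E
```

```text
tcp [623.4 -35.9  70.4] t 14.93 az 161.78 F [-0.3 -0.1  2.8] tq [-0.05 -0.05 -0.04] w 12.5 j [ 0.2   0.53 -0.19  0.   -0.85 -0.52]
pump frame tcp 0.2 -0.2
tip 50.2 102.8 z 75.2
```

View pics/w14.png

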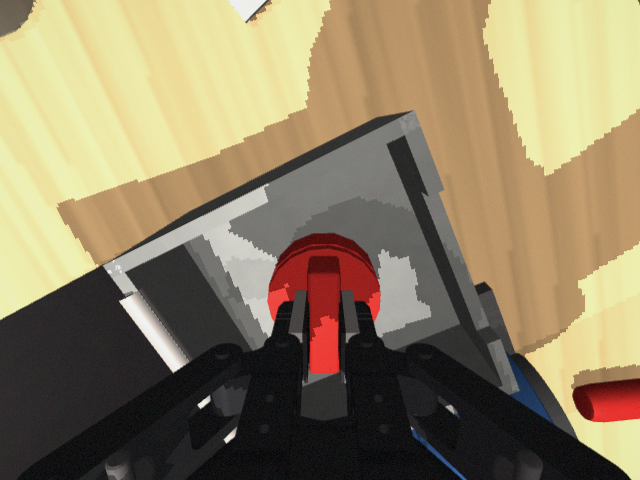

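apply_moves(
  targets="0 0 0 6 1;0 0 0 12 1;0 0 0 18 1;0 0 0 24 1;0 0 0 30 1;0 0 0 36 1;0 0 0 42 1;0 0 0 48 1;0 0 0 54 1;0 0 0 60 1",
)

```text
clock: 15.82
position: [623.4, -35.9, 70.5]
ee_rot: [0.548, -0.447, -0.547, -0.448]
contact_force: [-0.5, 0.4, 3.7]
gripper_width: 12.5
```

```bash
python3 st.py
```

```text
tcp [623.4 -35.9  70.5] t 15.82 az 101.48 F [-0.5  0.4  3.7] tq [-0.05  0.06  0.08] w 12.5 j [ 0.2   0.53 -0.19  0.   -0.85 -1.57]
pump frame tcp 0.1 -0.2
tip 114.4 7.4 z 75.3
```

apply_moves(
  targets="-2 0 0 4 1;-4 0 0 4 1;-6 0 0 4 1;-8 0 0 4 1;-8 0 0 4 1",
)

```text
clock: 16.23
position: [623.3, -35.8, 78.4]
ee_rot: [0.533, -0.465, -0.533, -0.465]
contact_force: [-0.2, -0.6, -0.7]
gripper_width: 12.3
```

```bash
python3 st.py;python3 - <<'E'
from h import *
d=get_image("wrist");cv2.imwrite("pics/w15.png",d["img"][...,::-1])
E
```

```text
tcp [623.3 -35.8  78.4] t 16.23 az 97.74 F [-0.2 -0.6 -0.7] tq [ 0.02 -0.01  0.01] w 12.3 j [ 0.2   0.52 -0.18 -0.   -0.86 -1.64]
pump frame tcp 0.1 -0.1
tip 114.6 -0.0 z 83.2
```

View pics/w15.png

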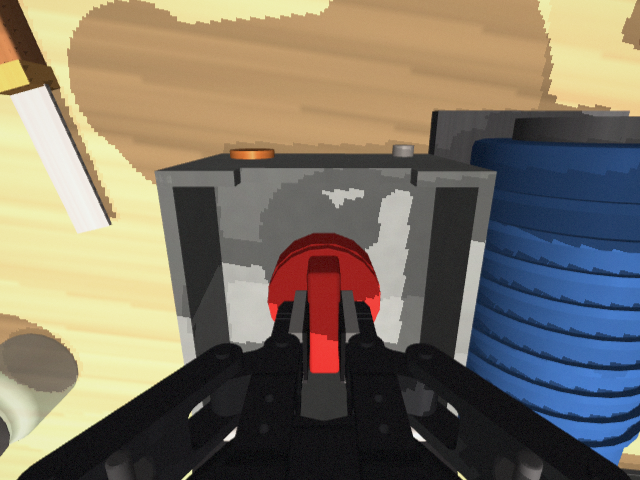

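The cap rose 8 mm without resistance and has not moved in the jaws, so I am lifting it straight up.

apply_moves(
  targets="-6 0 0 0 1;-15 0 0 0 1;-30 0 0 0 1;-48 0 0 0 1;-66 0 0 0 1;-84 0 0 0 1;-98 0 0 0 1;-106 0 0 0 1;-110 0 0 0 1;-110 0 0 0 1",
)

```text
clock: 17.12
position: [623.5, -35.8, 189.4]
ee_rot: [0.533, -0.465, -0.532, -0.466]
contact_force: [-0.0, -0.2, -1.4]
gripper_width: 12.6
```

apply_moves(
  targets="0 0 0 0 1;0 0 0 0 1;0 0 0 0 1;0 0 0 0 1",
)

```text
clock: 17.45
position: [622.9, -35.9, 187.4]
ee_rot: [-0.532, 0.466, 0.533, 0.465]
contact_force: [0.3, 0.5, -0.2]
gripper_width: 12.0
```

```bash
python3 st.py;python3 - <<'E'
from h import *
d=get_image("scene");crop(d,210,160,410,300,4,"pics/s16.png");cv2.imwrite("pics/sfull.png",d["img"][...,::-1])
d=get_image("wrist");cv2.imwrite("pics/w16.png",d["img"][...,::-1])
d=get_image("top");cv2.imwrite("pics/t16.png",d["img"][...,::-1])
E
```

```text
tcp [622.9 -35.9 187.4] t 17.45 az 97.66 F [ 0.3  0.5 -0.2] tq [ 0.01 -0.06 -0.02] w 12.0 j [ 0.2   0.42 -0.06 -0.   -1.1  -1.64]
pump frame tcp -0.3 -0.1
tip 114.2 -0.2 z 192.2
```

View pics/s16.png

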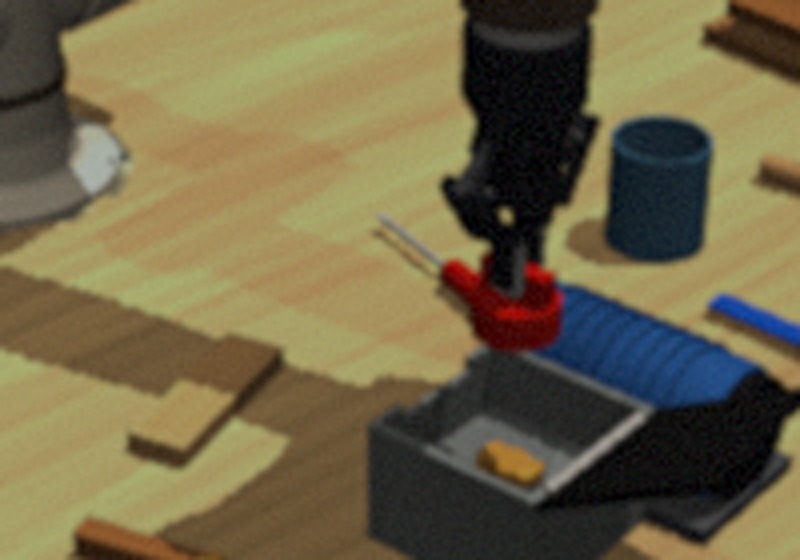

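View pics/w16.png

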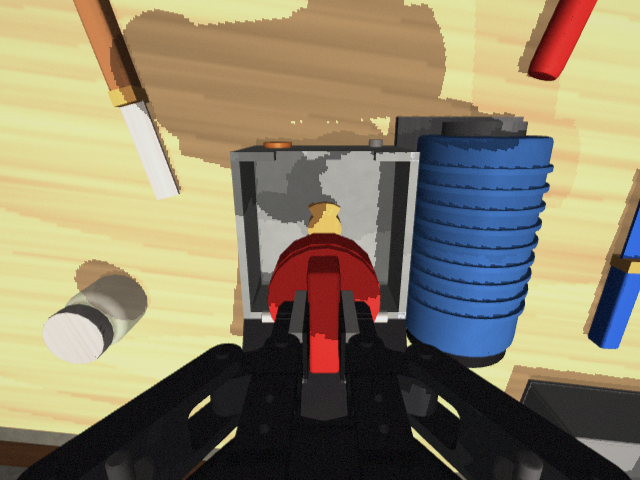

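View pics/t16.png

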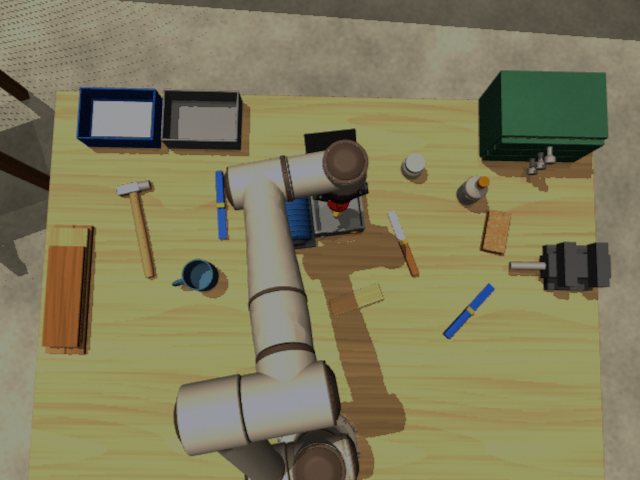

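```bash
python3 -c "
from bench import job,status
s=status.read_state();print(abs(s['joint_vel']).max());print(job.job_done())"; python3 st.py
```

```text
0.00481992565549026
the job is handed in; nothing more can be done
None
the job is handed in; nothing more can be done
```

The job is done and handed in at about 17.5 s. The cover stays open, the knife is on the bench, and the red cap is off its neck and held upright in the gripper.

- **Cover:** I put the blade about 24 mm into the slot and swung the cover up about its hinge and past upright. It fell right back and stays open by itself.
- **Knife:** It lies flat on the bench within about 1 cm of where it was.
- **Cap:** It turned clockwise, seen from above, through about 26° with almost no resistance, past the 20° where a wrong-way stop would have come. So it has a left-hand thread, and I did not need to try the other way. After about 90° it lifted without resistance.
- **Last checks:** The arm is still, and the cap has risen 117 mm, so its rim is about 100 mm above the neck. The final pictures show everything else on the bench where it was.
- **What disagreed:** The top camera's positions were 4–5 mm off the wrist camera's for both knife and pump, and the scene camera leaned the same way as the wrist camera. I used the wrist camera's values, and the fits confirmed them. Each time the fingers closed on something they pressed down with about 6 N.

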